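# Close the screw cover of the sample mill

## Robot

A 7-joint arm with a two-finger parallel gripper is mounted at the origin on the work surface; the furniture and walls round the work are solid. World frame = base frame: x ahead of the robot, y to its left, z up, the work surface at z = 0. Lengths are in m, angles in rad, forces in N, time in s.
With the tool pointing down it reaches from about 0.425 to 0.875 m from the base axis. Payload 9.9 kg.
Tool frame: the origin (TCP) lies midway between the tips of the shut fingers; the grasp point (between the pads) lies arm.grasp_offset behind it (arm.grasp_offset is the distance from the TCP to the grasp point, in m); z points along the fingers, y is the direction in which the jaws open and shut (so a half turn about z gives the same grasp; the last joint's range is limited). The gripper opens to 85 mm and grips with 20 to 120 N. Pads are 22 mm wide; open, the fingers measure 114 mm over their backs; the gripper's body (76 mm by 85 mm) begins 54 mm behind the grasp point. The pads swing forward as they close: fully open they stand 13 mm farther back than shut.
Start: joints at [-1.208, 0.576, 0.025, 1.437, -0.015, 1.129, -0.057], TCP at [0.292, 0.609, 0.231] pointing down, gripper open.
Joint ranges: [-2.76, 2.76], [-0.34, 2.15], [-1.52, 1.57], [0.19, 2.46], [-1.09, 4.23], [0.17, 1.99], [-2.82, 2.82]. Speed limits (rad/s): [2.22, 2.22, 3.01, 3.01, 3.14, 3.14, 3.14].

## Interface

Orientations are given as a unit quaternion [x, y, z, w].
In Python, from workcell import arm, claw, kinematics, camera, job_done, cut_out, sensors gives the robot as it stands. Calls block until the motion is done:
- arm.move_to(position, orientation): joint-space move of the TCP to a pose.
- arm.line_to(position, speed=0.15, rotation=None): straight line of the TCP; rotation=None keeps the orientation; speed is the mean speed in m/s.
- arm.movej(angles): joint-space move.
- claw.set_gripper(opening, grip_force=None): finger opening in m; grip_force is the grip in N (None keeps the last); returns when the fingers have stopped.
- arm.sleep(seconds).
- kinematics.ik(position, orientation): joint angles nearest the present ones, or None.
- camera(name): name is "scene" or "top" or "wrist"; returns a dict with "color" (400x640x3 uint8, red, green, blue), "K" (3x3 intrinsics, pixels), "rvec" (rotation vector, rad) and "tvec" (3), from world to camera coordinates, as OpenCV has them; the wrist camera has in their place "T_tool_cam" (4x4, takes a point from camera to tool coordinates, whose origin is the TCP and whose axes are the flange's). Camera axes: x right, y down, z forward; pixel columns grow to the right and rows downward; lengths in m; the calibration is good to about 2 mm. The wrist camera is an equidistant fisheye: a pixel r from the principal point sees the ray r / f radians off the axis. A picture is of the moment at which its call begins: read the wrist's pose just before it. There is no depth.
A pose or a line that the arm cannot do raises arm.Unreachable and nothing moves.
- job_done(): hands the job in, once; it reports no verdict.
Trained networks look in a picture, given as the dict that the camera call returned (one of the last four; its "shot" number tells which), for a name from the list of things; names that differ only in an ending like _2 or _b are one class to them, and where a whole thing is asked for, a point or a joint stands for the part that bears it (a point fixed in the world has none). Each returns a list of dicts, best first, with "score" (0 to 1); they miss things now and then, are a little off and sometimes report something else, mostly with a low value. They report only what shows in the picture. A call takes as long as a camera call. They do not tell look-alikes from the thing itself.
- cut_out(picture, name): "region" (400x640 bool, what is visible of it) and "bbox" ([left, top, right, bottom] in pixels, round what is visible of it).
Readings, each from a call of its own:
- sensors.read_time(): time.
- sensors.read_joints(): joint angles.
- sensors.read_dq(): joint speeds.
- sensors.read_effort(): joint torques, N m.
- sensors.read_position(): TCP position.
- sensors.read_ee_rot(): TCP orientation.
- sensors.read_ft_force(): force on the tool from outside, world axes, zero at the start.
- sensors.read_ft_torque(): the same for the moment, N m.
- sensors.read_grip_width(): finger opening in m.
Only numpy, scipy, OpenCV 4.12 (cv2) and the standard library are available. Lean on these libraries where they do the work, as an engineer would, in place of code of your own. Each camera call takes 0.05 s, during which the arm holds its last target. There are 200 camera calls.

## Task

The screw cover of the bench sample mill has been left sitting loose and proud on its neck, turned past its thread start. Without taking it off, turn it back (anticlockwise from above) until it drops into the thread, then screw it clockwise until it is fully home: flange down on the neck and tongue pushed right into the interlock slot. Leave the bottle and the funnel beside it standing where they are.

Things in the scene. Friction and masses are not known exactly. Their poses are not given: they have to be found in the camera images.
- mill: bench sample mill, fixed: white housing 150 (x) x 210 (y) x 83 mm high, grey control panel on its front face (-x). Origin: centre of its underside, on the bench. On top stand a round steel neck (82 mm outside, its axis 30 mm to the -y side of the origin) and, on the +y side, a grey interlock housing
- mill_neck (a point): centre of the steel neck's rim, 113 mm above the bench; axes as the mill's, z up. The neck has a three-start cam thread inside. A cover that stands raised on it drops 9.5 mm when turned back to a yaw 1.1 rad more than the mill's (1.0 to 1.25), where a stop follows; clockwise from there it sinks 4 mm more in 1 rad, then tightens
- mill_slot (a point): middle of the interlock slot, 70 mm from the neck axis to the mill's +y side. The grey housing round it is 40 (x) x 31 (y) mm, begins 59 mm from the neck axis, and rises 27 mm above the neck rim; the slot is open to the front (-x) and to the neck, from 4 mm below to 9 mm above the rim, under a solid lintel
- cover: the metal screw cover with a black grip bar, loose, about 0.25 kg. Origin: on its axis at the underside of its round flange (88 mm across, 8 mm thick). A flat tongue at flange height, 18 mm wide, points to its +y and reaches 78 mm from the axis. Starts 13.5 mm above the neck rim, its tongue too high for the slot; closed: on the rim, yaw equal to the mill's
- cover_grip (a point): middle of the upright black grip bar on the cover, on the cover's axis, 23 mm above the flange's underside and 15 mm above its top. The bar is 60 mm long (y, towards the tongue), 16 mm wide (x) and 30 mm high. Held firmly by the bar, the cover may hang in the grip instead of dropping: ease the grip or push down
- interlock (a joint): spring plunger at the back of the slot that the tongue pushes in (under 1 N): 0 = out, 0.008 m = cover closed, 0.0125 m = end, where the tongue meets the slot's back wall, some 0.08 rad farther
- bottle_mid (a point): screw-cap glass bottle, 78 mm across, 158 mm high, loose, beside the mill; this point is on its axis 65 mm up
- funnel_mid (a point): white plastic funnel standing on its rim, 70 mm across, 78 mm high, loose, beside the mill; this point is on its axis 20 mm up
Not all that is in view belongs to the job. What is shaped like the cover but red is not meant.

How it is judged:
By the outcome, as a careful person would: the job done as asked, in the order asked, and still so for the second after the job is handed in, with the robot touching nothing.
It also fails if it takes over 42 s, if anything falls off the work surface, if the arm or the gripper's body presses on something with over 40 N, if the wrist force passes 120 N, or if a joint passes its speed limit or range.

## Working session

There is one attempt and no reset: what is moved stays moved. The work goes in short steps, each a Python script; the robot and the scene stay as the last script left them, time stands still between calls to the robot, and variables do not carry over. Pictures are saved under pics/ and viewed, about 8 in all and at most 12, crops included, and the job is handed in when it is done.

```bash
ls; mkdir -p pics; python3 - <<'E'
from workcell import *
import cv2,numpy as np
for n in ("scene","top"):
    p=camera(n); cv2.imwrite(f"pics/{n}0.png",p["color"][:,:,::-1])
    print(n,p["K"].tolist(),np.ravel(p["rvec"]),np.ravel(p["tvec"]))
    for o in ("cover","cover_grip","mill","bottle_mid","funnel_mid","interlock"):
        print(o,[(round(float(d["score"]),2),[int(v) for v in d["bbox"]],int(d["region"].sum())) for d in cut_out(p,o)][:4])
a=cv2.imread("pics/scene0.png");b=cv2.imread("pics/top0.png")
cv2.imwrite("pics/both0.png",cv2.resize(np.vstack([a,b]),(480,600)))
print(sensors.read_time(),arm.grasp_offset,sensors.read_ee_rot())
E
```

```text
pics
scene [[418.64773927015244, 0.0, 315.27078707820067], [0.0, 418.64773927015244, 200.6919215115559], [0.0, 0.0, 1.0]] [ 2.24565096 -0.77779147  0.33763377] [-0.36647296  0.25653176  0.89974623]
cover [(0.72, [284, 168, 332, 194], 861), (0.68, [336, 310, 383, 362], 1601)]
cover_grip [(0.79, [286, 162, 329, 197], 862), (0.78, [338, 306, 383, 363], 1566)]
mill [(0.87, [263, 153, 353, 243], 4017)]
bottle_mid [(0.93, [264, 127, 290, 175], 1060)]
funnel_mid [(0.6, [239, 167, 262, 199], 396)]
interlock []
top [[399.56970621632786, 0.0, 325.18087702953295], [0.0, 399.56970621632786, 194.89633230040988], [0.0, 0.0, 1.0]] [ 2.18881934 -2.00137833  0.22425531] [-0.05510814  0.44212022  0.96974655]
cover [(0.91, [284, 159, 331, 192], 1053), (0.57, [419, 236, 465, 272], 1038)]
cover_grip [(0.73, [428, 237, 464, 272], 993)]
mill [(0.9, [255, 145, 347, 220], 4037)]
bottle_mid [(0.68, [216, 142, 255, 186], 1136)]
funnel_mid [(0.78, [227, 194, 250, 223], 547), (0.57, [255, 146, 346, 225], 4064)]
interlock []
0.7 0.0187 [ 2.21571579e-01  9.75144110e-01 -3.65215003e-06 -2.25095752e-05]
```

View pics/scene0.png

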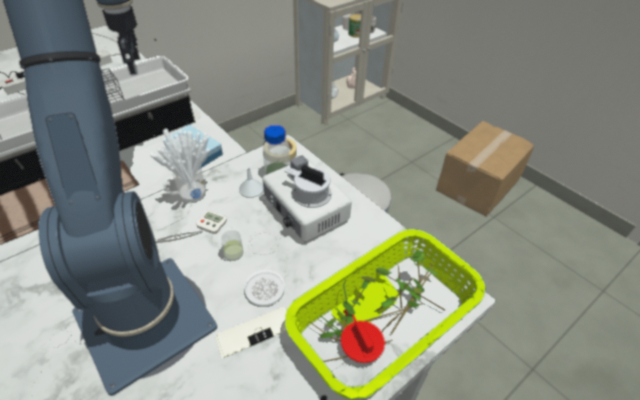

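View pics/top0.png

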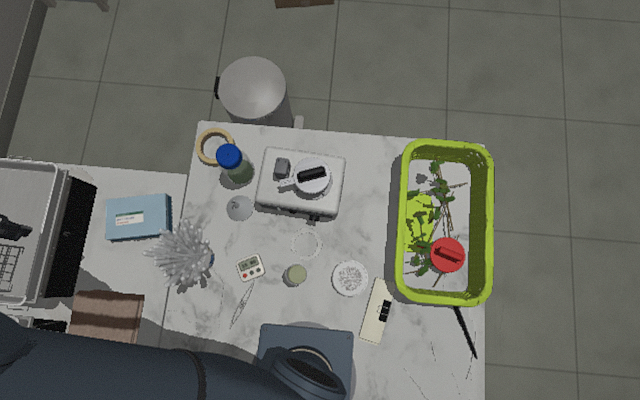

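Two candidates: the grey cover with a black bar on the mill (scene 310,180; top 312,178), and a red one in the green basket (scene 362,340; top 446,255). The grey one on the mill is the one meant, because the red one is excluded. I'll confirm it in a crop and locate everything.

```bash
cat > h.py <<'E'
from workcell import *
import cv2,numpy as np
from scipy.spatial.transform import Rotation as R
def ray(p,uv):
    Rm=cv2.Rodrigues(np.array(p["rvec"],float))[0]; t=np.ravel(p["tvec"])
    d=Rm.T@np.linalg.solve(p["K"],[uv[0],uv[1],1.]); return -Rm.T@t,d
def onz(p,uv,z):
    c,d=ray(p,uv); return c+d*(z-c[2])/d[2]
def proj(p,X):
    return cv2.projectPoints(np.array(X,float).reshape(-1,3),np.array(p["rvec"],float),np.array(p["tvec"],float),np.array(p["K"]),None)[0][:,0]
def down(a):  # tool z down, jaw axis (tool y) along world yaw a
    y=np.array([np.cos(a),np.sin(a),0]); z=np.array([0,0,-1.]); x=np.cross(y,z)
    return R.from_matrix(np.c_[x,y,z]).as_quat()
E
python3 - <<'E'
from h import *
p=camera("top"); q=camera("scene")
r=max(cut_out(p,"mill"),key=lambda d:d["score"])["region"]
cs=cv2.findContours(r.astype(np.uint8),0,2)[0]; c=max(cs,key=cv2.contourArea)
W=np.array([onz(p,u,0.083)[:2] for u in c[:,0]],np.float32)
print("mill rect@.083",cv2.minAreaRect(W))
co=cut_out(p,"cover")[0]; m=co["region"]; g=p["color"].astype(int).sum(2)
ys,xs=np.nonzero(m); 
dk=np.zeros_like(m); dk[155:200,290:335]=(g[155:200,290:335]<150)
n,l,s,ce=cv2.connectedComponentsWithStats(dk.astype(np.uint8)); i=1+np.argmax(s[1:,4])
B=np.array([onz(p,(x,y),0.157)[:2] for y,x in np.argwhere(l==i)],np.float32)
print("bar",ce[i],s[i],cv2.minAreaRect(B), "cover mean",onz(p,(xs.mean(),ys.mean()),.134))
for n in("bottle_mid","funnel_mid"):
    P=[]
    for im in(p,q):
        d=cut_out(im,n)
        if d: b=d[0]["bbox"]; P.append(ray(im,((b[0]+b[2])/2,(b[1]+b[3])/2)))
    if len(P)==2:
        (c1,d1),(c2,d2)=P; st=np.linalg.lstsq(np.c_[d1,-d2],c2-c1,rcond=None)[0]
        print(n,c1+d1*st[0],c2+d2*st[1])
a=cv2.resize(p["color"][130:230,210:360],None,fx=4,fy=4,interpolation=2)
b=cv2.resize(q["color"][115:250,230:365],(400,400),interpolation=2)
cv2.imwrite("pics/crop1.png",np.hstack([cv2.resize(a,(400,267)).repeat(1,0) if 0 else cv2.copyMakeBorder(cv2.resize(a,(400,267)),0,133,0,0,0),b])[:,:,::-1])
E
```

```text
Traceback (most recent call last):
ValueError: max() iterable argument is empty
```

```bash
cat >> h.py <<'E'
def find(cam,name,tries=4):
    for _ in range(tries):
        p=camera(cam); d=cut_out(p,name)
        if d: return p,d
    return p,[]
E
python3 - <<'E'
from h import *
p,d=find("top","mill"); q=camera("scene")
r=d[0]["region"]
cs=cv2.findContours(r.astype(np.uint8),0,2)[0]; c=max(cs,key=cv2.contourArea)
W=np.array([onz(p,u,0.083)[:2] for u in c[:,0]],np.float32)
print("mill rect@.083",cv2.minAreaRect(W))
g=p["color"].astype(int).sum(2)
dk=np.zeros(g.shape,np.uint8); dk[155:200,290:335]=(g[155:200,290:335]<150)
n,l,s,ce=cv2.connectedComponentsWithStats(dk); i=1+np.argmax(s[1:,4])
B=np.array([onz(p,(x,y),0.157)[:2] for y,x in np.argwhere(l==i)],np.float32)
print("bar",ce[i],s[i],cv2.minAreaRect(B))
for n in("bottle_mid","funnel_mid"):
    P=[]
    for cam in("top","scene"):
        im,d=find(cam,n)
        if d: b=d[0]["bbox"]; P.append(ray(im,((b[0]+b[2])/2,(b[1]+b[3])/2)))
    if len(P)==2:
        (c1,d1),(c2,d2)=P; st=np.linalg.lstsq(np.c_[d1,-d2],c2-c1,rcond=None)[0]
        print(n,c1+d1*st[0],c2+d2*st[1])
a=cv2.resize(p["color"][130:230,210:360],(400,267),interpolation=2)
b=cv2.resize(q["color"][115:250,230:365],(400,400),interpolation=2)
cv2.imwrite("pics/crop1.png",np.hstack([cv2.copyMakeBorder(a,0,133,0,0,0),b])[:,:,::-1])
E
```

```text
mill rect@.083 ((0.46205171942710876, 0.04911903291940689), (0.2097521275281906, 0.17202456295490265), 85.23444366455078)
bar [310.40243902 174.46747967] [297 167  29  16 246] ((0.466410756111145, 0.01972793973982334), (0.024327194318175316, 0.0643577128648758), 19.725605010986328)
bottle_mid [0.4925264  0.21327656 0.08865647] [0.49000955 0.21446364 0.08824672]
funnel_mid [0.39280775 0.20263033 0.03012699] [0.39873822 0.19996055 0.03051293]
```

View pics/crop1.png

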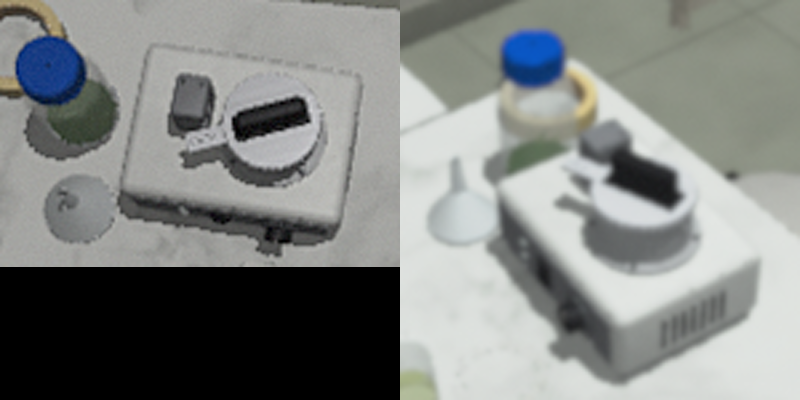

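The crop confirms it: the grey cover with the black bar sits on the mill, with its tongue out in front of the interlock housing. The tongue's yaw is about 0.4 rad from the mill's, and the bottle and funnel are on the +y side. Next I'll check reach over the whole rotation and take a closer look.

```bash
cat >> h.py <<'E'
def wray(p,T,uv):
    K=p["K"]; x=(uv[0]-K[0][2])/K[0][0]; y=(uv[1]-K[1][2])/K[1][1]; r=np.hypot(x,y)
    s=np.sin(r)/r if r>1e-9 else 1.
    M=T@np.array(p["T_tool_cam"]); return M[:3,3],M[:3,:3]@np.array([x*s,y*s,np.cos(r)])
def wonz(p,T,uv,z):
    c,d=wray(p,T,uv); return c+d*(z-c[2])/d[2]
def tool():
    T=np.eye(4);T[:3,:3]=R.from_quat(sensors.read_ee_rot()).as_matrix();T[:3,3]=sensors.read_position();return T
E
python3 - <<'E'
from h import *
for off in(0,np.pi):
    for a in(-.2,.34,1.2):
        j=kinematics.ik([.466,.02,.15],down(a+off)); print(off,a,None if j is None else np.round(j,2))
best=None
for off in(0,np.pi):
    j=kinematics.ik([.44,.02,.32],down(.34+off))
    if j is not None and (best is None or abs(j[6])<abs(best[1][6])): best=(off,j)
print(best)
arm.move_to([.44,.02,.32],down(.34+best[0]))
T=tool(); p=camera("wrist"); np.savez("w1.npz",T=T,Tc=p["T_tool_cam"],K=p["K"],color=p["color"])
cv2.imwrite("pics/w1.png",p["color"][:,:,::-1])
print(T.round(3).tolist(),np.round(p["T_tool_cam"],3).tolist(),p["K"])
for n in("cover","mill","cover_grip"):print(n,[(d["score"],d["bbox"]) for d in cut_out(p,n)])
print(sensors.read_time(),sensors.read_ft_force())
E
```

```text
0 -0.2 [-0.46  0.41  0.44  2.09 -0.26  0.7  -0.05]
0 0.34 [-0.38  0.39  0.32  2.08 -0.19  0.69  0.41]
0 1.2 [-0.25  0.38  0.14  2.08 -0.08  0.69  1.15]
3.141592653589793 -0.2 [ 0.06  0.38 -0.28  2.07  0.16  0.71  2.62]
3.141592653589793 0.34 [-0.9   0.8   1.36  2.1  -0.92  1.07 -1.86]
3.141592653589793 1.2 [-0.69  0.49  0.81  2.09 -0.52  0.76 -1.5 ]
(0, array([-0.5578248 ,  0.15429276,  0.48170589,  1.87911203, -0.07892855,
        1.12672384,  0.29295811]))
[[-0.335, 0.942, -0.0, 0.44], [0.942, 0.335, -0.0, 0.021], [-0.0, -0.0, -1.0, 0.32], [0.0, 0.0, 0.0, 1.0]] [[-0.001, -0.965, -0.263, 0.067], [1.0, -0.001, -0.0, -0.001], [-0.0, -0.263, 0.965, -0.143], [0.0, 0.0, 0.0, 1.0]] [[309.70691629   0.         326.21824659]
 [  0.         309.70691629 194.62735566]
 [  0.           0.           1.        ]]
cover [(0.62, [314.4, 110.8, 392.4, 224.6])]
mill [(0.88, [276.4, 51.5, 442.7, 241.6])]
cover_grip [(0.74, [311.0, 112.3, 394.6, 224.9])]
3.7917 [-0.08939706  0.38912901 -0.62997875]
```

View pics/w1.png

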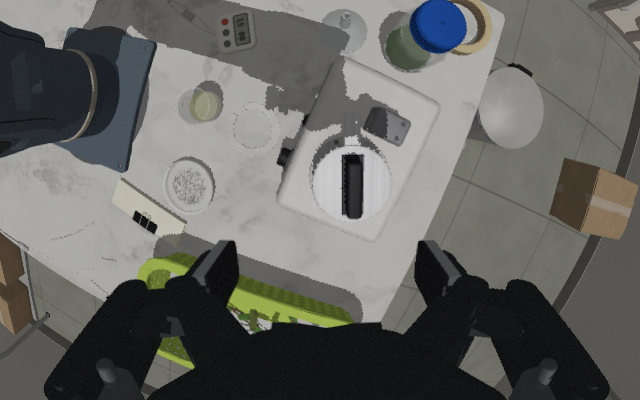

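```bash
python3 - <<'E'
from h import *
w=np.load("w1.npz"); p=dict(K=w["K"],T_tool_cam=w["Tc"]);T=w["T"];im=w["color"]
S=1000.;x0,y0=.60,.17   # ortho image: row=-x, col=-y , 1 mm/px x2
def rect(z,sc=2.5,h=240,wd=300):
    M=T@w["Tc"]; K=w["K"]
    c,r=np.meshgrid(np.arange(wd*sc),np.arange(h*sc))
    X=np.stack([x0-r/sc/1000,y0-c/sc/1000,np.full(c.shape,z)],-1)
    q=(X-M[:3,3])@M[:3,:3]; rr=np.hypot(q[...,0],q[...,1]); th=np.arctan2(rr,q[...,2])
    u=K[0,2]+K[0,0]*th*q[...,0]/rr; v=K[1,2]+K[1,1]*th*q[...,1]/rr
    return cv2.remap(im,u.astype(np.float32),v.astype(np.float32),1)
a=rect(.1345); 
for k in range(0,300,20): cv2.line(a,(int(k*2.5),0),(int(k*2.5),4 if k%100 else 12),(255,0,0),1)
for k in range(0,240,20): cv2.line(a,(0,int(k*2.5)),(6,int(k*2.5)),(255,0,0),1)
cv2.imwrite("pics/r1.png",a[:,:,::-1])
for n,L in dict(right=[(438,112),(382,235)],left=[(285,190),(340,70)],far=[(347,58),(436,103)],near=[(285,203),(372,240)]).items():
    A,B=[wonz(p,T,u,.083)[:2] for u in L]; d=B-A; print(n,A,B,"ang",np.arctan2(d[1],d[0]))
g=im.astype(int).sum(2);m=np.zeros(g.shape,np.uint8);m[148:224,335:370]=g[148:224,335:370]<140
n,l,s,ce=cv2.connectedComponentsWithStats(m);i=1+np.argmax(s[1:,4])
B=np.array([wonz(p,T,(x,y),.1565)[:2] for y,x in np.argwhere(l==i)],np.float32);print("bar",ce[i],s[i],cv2.minAreaRect(B))
E
```

```text
right [0.54851157 0.13574151] [ 0.54074753 -0.04145949] ang -1.6145831873179972
left [ 0.40003597 -0.02542258] [0.41510778 0.13862235] ang 1.4791774142733158
far [0.41799643 0.15580326] [0.54183147 0.1453955 ] ang -0.08384824980699634
near [ 0.40523583 -0.04191722] [ 0.53063697 -0.05258676] ang -0.08487885737428753
bar [351.96397516 184.11925466] [342 155  21  63 805] ((0.46697384119033813, 0.021914605051279068), (0.02070346102118492, 0.0655222162604332), 20.306238174438477)
```

View pics/r1.png

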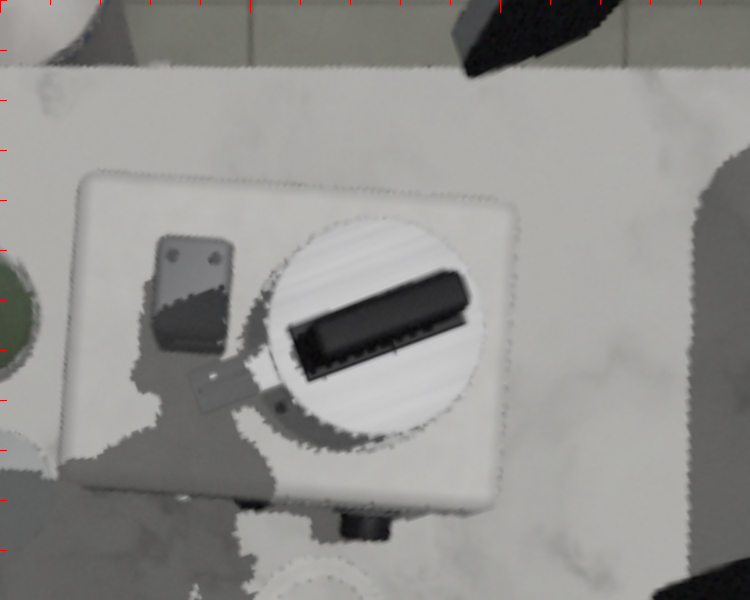

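Flange centre is (0.469, 0.0195), cover yaw +0.352 (tongue and bar agree) and mill yaw about -0.08. So the drop should come near yaw 1.02 and closed near -0.08. I'll grasp now.

```bash
cat >> h.py <<'E'
C=np.array([.469,.0195])
def st(tag=""):
    T=tool(); print(tag,"t%.2f"%sensors.read_time(),"p",T[:3,3].round(4),"yaw %.3f"%np.arctan2(T[1,1],T[0,1]),"F",np.round(sensors.read_ft_force(),1),"M",np.round(sensors.read_ft_torque(),2),"w%.4f"%sensors.read_grip_width(),flush=True)
E
python3 - <<'E'
from h import *
q=down(.352)
claw.set_gripper(.045,40)
arm.move_to([*C,.21],q); st("above")
arm.line_to([*C,.1375],.12); st("down")
claw.set_gripper(0,40); st("grip")
arm.line_to([*C,.1375],.05,rotation=down(.452)); st("turn.1")
E
```

```text
above t4.80 p [0.469  0.0192 0.2104] yaw 0.351 F [-0.2 -0.5  0.3] M [ 0.02 -0.01  0.02] w0.0451
down t5.55 p [0.4697 0.0195 0.1385] yaw 0.352 F [ 0.   0.  -0.2] M [-0.01  0.03  0.  ] w0.0448
grip t5.92 p [0.4695 0.0196 0.1382] yaw 0.352 F [0.2 0.2 7.5] M [0.09 0.23 0.06] w0.0151
turn.1 t6.17 p [0.4695 0.0198 0.1382] yaw 0.453 F [-0.6  1.7  7.1] M [0.26 0.25 0.16] w0.0153
```

```bash
python3 - <<'E'
from h import *
for a in(.6,.75,.87,.95,1.02):
    arm.line_to([*C,.1365],.05,rotation=down(a)); st(f"{a}")
    if abs(sensors.read_ft_torque()[2])>1.5: break
E
```

```text
0.6 t6.47 p [0.4703 0.0197 0.1379] yaw 0.601 F [-1.6 -0.1 16.3] M [0.15 0.45 0.36] w0.0156
0.75 t6.77 p [0.4701 0.0198 0.1379] yaw 0.751 F [-1.6  1.4 16.9] M [0.31 0.57 0.37] w0.0148
0.87 t7.03 p [0.4701 0.0193 0.1375] yaw 0.871 F [-0.6 -0.9 10. ] M [-0.37  0.    0.43] w0.0152
0.95 t7.28 p [0.4695 0.0194 0.1366] yaw 0.948 F [ 2.4 -0.6 -2.1] M [-0.21 -0.56  0.03] w0.0155
1.02 t7.53 p [0.4686 0.0195 0.1362] yaw 1.017 F [ 0.6 -0.5 -3.3] M [-0.1  -0.03  0.02] w0.0152
```

Support vanished by yaw 0.95, so the cover is at its thread start. I'll lower it in small steps.

```bash
python3 - <<'E'
from h import *
for z in(.133,.130,.1275,.1265,.1255):
    arm.line_to([*C,z],.04); st(f"{z}")
    if sensors.read_ft_force()[2]>18: break
E
```

```text
0.133 t7.78 p [0.4686 0.0195 0.1326] yaw 1.019 F [ 0.3 -1.6 -3.5] M [ 0.01 -0.03  0.01] w0.0149
0.13 t8.03 p [0.4688 0.0195 0.1298] yaw 1.020 F [ 0.3  0.3 -2.6] M [-0.02  0.02  0.05] w0.0150
0.1275 t8.28 p [0.4695 0.0195 0.1284] yaw 1.019 F [-3.5  1.  12.3] M [ 0.    0.74 -0.05] w0.0152
0.1265 t8.53 p [0.4696 0.0194 0.1282] yaw 1.019 F [-5.5 -0.6 26.2] M [-0.04  1.55 -0.04] w0.0152
```

Dropped about 10 mm onto the thread. Next, screw it clockwise.

```bash
python3 - <<'E'
from h import *
for a in(.9,.75,.6,.45,.3,.15,.05,0.):
    arm.line_to([*C,.1273-.004*(1.02-a)],.05,rotation=down(a)); st(f"{a}")
    f=sensors.read_ft_force(); 
    if abs(sensors.read_ft_torque()[2])>2 or abs(f[2])>40: break
E
```

```text
0.9 t8.80 p [0.4697 0.0195 0.1279] yaw 0.898 F [-2.9  0.6 13.9] M [ 0.08  0.72 -0.36] w0.0149
0.75 t9.10 p [0.4702 0.0195 0.1273] yaw 0.748 F [-1.1  0.2 11.1] M [ 0.03  0.34 -0.3 ] w0.0153
0.6 t9.40 p [0.4705 0.0193 0.1268] yaw 0.598 F [-0.6 -0.9 11.8] M [-0.14  0.24 -0.44] w0.0151
0.45 t9.70 p [0.4704 0.0191 0.1261] yaw 0.448 F [-0.5 -1.1 11.7] M [-0.33  0.33 -0.32] w0.0153
0.3 t10.00 p [0.4702 0.019  0.1255] yaw 0.298 F [-0.8 -2.  13.2] M [-0.41  0.38 -0.32] w0.0152
0.15 t10.30 p [0.4703 0.0189 0.1249] yaw 0.148 F [-0.7 -2.2 13.3] M [-0.4  0.4 -0.3] w0.0153
0.05 t10.55 p [0.4703 0.0188 0.1248] yaw 0.048 F [-1.2 -2.4 16.5] M [-0.53  0.69 -0.31] w0.0154
0.0 t10.80 p [0.4705 0.0189 0.1247] yaw -0.001 F [-2.6 -1.8 20.1] M [-0.44  0.81  0.24] w0.0152
```

```bash
python3 - <<'E'
from h import *
for a in(-.03,-.06,-.08,-.10,-.12):
    arm.line_to([*C,.1237],.05,rotation=down(a)); st(f"{a}")
    if abs(sensors.read_ft_torque()[2])>2: break
T=tool(); p=camera("wrist"); np.savez("w2.npz",T=T,color=p["color"])
cv2.imwrite("pics/w2.png",p["color"][60:360,140:540][:,:,::-1].repeat(2,0).repeat(2,1))
E
```

```text
-0.03 t11.05 p [0.4703 0.0189 0.1247] yaw -0.031 F [-0.1 -2.  13. ] M [-0.38  0.48  0.03] w0.0154
-0.06 t11.30 p [0.4704 0.0191 0.1248] yaw -0.060 F [ 0.1 -1.7 12. ] M [-0.32  0.35  0.3 ] w0.0158
-0.08 t11.55 p [0.4704 0.0193 0.1248] yaw -0.079 F [-0.6 -0.9 11.2] M [-0.31  0.3   0.51] w0.0152
-0.1 t11.80 p [0.4705 0.0194 0.1247] yaw -0.099 F [-0.  -1.5 11.5] M [-0.19  0.25  0.73] w0.0150
-0.12 t12.05 p [0.4705 0.0195 0.1248] yaw -0.118 F [-0.6 -1.6 11.5] M [-0.17  0.22  1.05] w0.0153
```

View pics/w2.png

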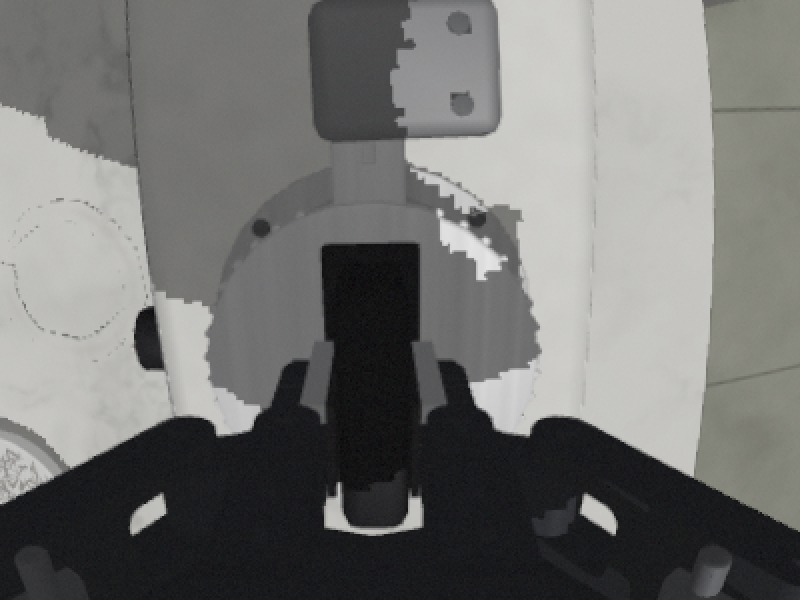

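The tongue is inside the slot and the torque is rising. I'll measure the mill yaw more precisely from this view, since -0.08 is only rough.

```bash
python3 - <<'E'
from h import *
w=np.load("w2.npz"); w1=np.load("w1.npz"); p=dict(K=w1["K"],T_tool_cam=w1["Tc"]);T=w["T"];im=w["color"]
f=lambda c,r:(140+c/2,60+r/2)
for n,L,z in[("ilR",[(500,20),(497,110)],.140),("ilL",[(312,20),(318,115)],.140),("ilnear",[(335,139),(480,134)],.140),("millR",[(594,5),(588,280)],.081),("millL",[(127,5),(150,280)],.081),("tongueL",[(331,150),(333,200)],.121),("tongueR",[(405,150),(405,200)],.121),("barL",[(322,250),(326,330)],.151),("barR",[(419,250),(414,335)],.151)]:
    A,B=[wonz(p,T,f(*u),z)[:2] for u in L];d=B-A;a=np.arctan2(d[1],d[0]);print(n,A.round(4),B.round(4),"yaw %.3f"%((a-np.pi/2+.5*np.pi/2)%(np.pi/2)-.25*np.pi))
# ortho view at z=.083 & housing
M=T@w1["Tc"];K=w1["K"];sc=3.
c,r=np.meshgrid(np.arange(240*sc),np.arange(190*sc))
X=np.stack([.57-r/sc/1000,.17-c/sc/1000,np.full(c.shape,.083)],-1)
q=(X-M[:3,3])@M[:3,:3];rr=np.hypot(q[...,0],q[...,1]);th=np.arctan2(rr,q[...,2])
o=cv2.remap(im,(K[0,2]+K[0,0]*th*q[...,0]/rr).astype(np.float32),(K[1,2]+K[1,1]*th*q[...,1]/rr).astype(np.float32),1)
cv2.imwrite("pics/r2.png",o[:,:,::-1])
E
```

```text
ilR [0.5057 0.1011] [0.503  0.0824] yaw -0.143
ilL [0.4674 0.1051] [0.4662 0.0854] yaw -0.061
ilnear [0.469 0.08 ] [0.4989 0.0777] yaw -0.076
millR [0.5498 0.1115] [0.5414 0.0235] yaw -0.096
millL [0.4058 0.1295] [0.3989 0.0407] yaw -0.078
tongueL [0.4666 0.0766] [0.4655 0.0646] yaw -0.090
tongueR [0.4839 0.0745] [0.4826 0.0625] yaw -0.110
barL [0.4644 0.0596] [0.4629 0.0431] yaw -0.093
barR [0.4831 0.0573] [0.4804 0.0399] yaw -0.155
```

View pics/r2.png

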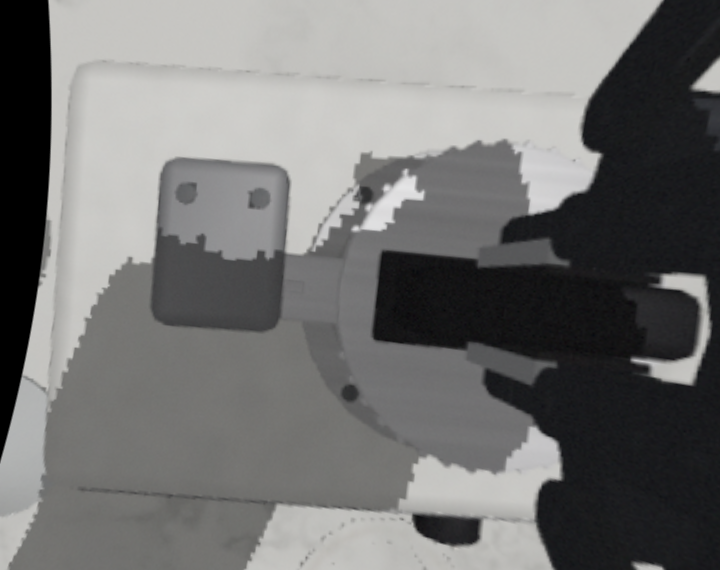

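Mill yaw from the straight edges is about -0.075; the cover is at about -0.11, slightly past the closed mark and tight. I'll release, back off and check.

```bash
python3 - <<'E'
from h import *
arm.line_to([*C,.1247],.05); st("unload")
claw.set_gripper(.045); st("open")
P=sensors.read_position(); arm.line_to([P[0],P[1],.22],.15)
arm.move_to([.44,.0,.32],down(.0)); st("view")
T=tool(); p=camera("wrist"); np.savez("w3.npz",T=T,color=p["color"]); K=np.array(p["K"])
M=T@np.array(p["T_tool_cam"]);sc=3.2;im=p["color"]
c,r=np.meshgrid(np.arange(240*sc),np.arange(180*sc))
X=np.stack([.565-r/sc/1000,.17-c/sc/1000,np.full(c.shape,.121)],-1)
q=(X-M[:3,3])@M[:3,:3];rr=np.hypot(q[...,0],q[...,1]);th=np.arctan2(rr,q[...,2])
o=cv2.remap(im,(K[0,2]+K[0,0]*th*q[...,0]/rr).astype(np.float32),(K[1,2]+K[1,1]*th*q[...,1]/rr).astype(np.float32),1)
cv2.imwrite("pics/r3.png",o[:,:,::-1])
s=camera("scene"); cv2.imwrite("pics/s3.png",cv2.resize(s["color"][110:260,220:380],(640,600),interpolation=2)[:,:,::-1])
for n in("bottle_mid","funnel_mid"): print(n,[d["bbox"] for d in cut_out(s,n)])
E
```

```text
unload t12.35 p [0.4704 0.0195 0.1248] yaw -0.118 F [ 5.1 -0.7 -6.6] M [-0.2  -0.84  0.81] w0.0154
open t12.74 p [0.4689 0.0195 0.1248] yaw -0.120 F [ 0.3  0.1 -0.1] M [ 0.03 -0.02 -0.01] w0.0451
view t14.03 p [4.398e-01 1.000e-04 3.198e-01] yaw 0.000 F [ 1.   0.1 -0.1] M [ 0.01 -0.05  0.  ] w0.0450
bottle_mid [[263.2, 126.5, 288.9, 176.5]]
funnel_mid [[238.8, 168.7, 264.6, 198.5]]
```

View pics/r3.png

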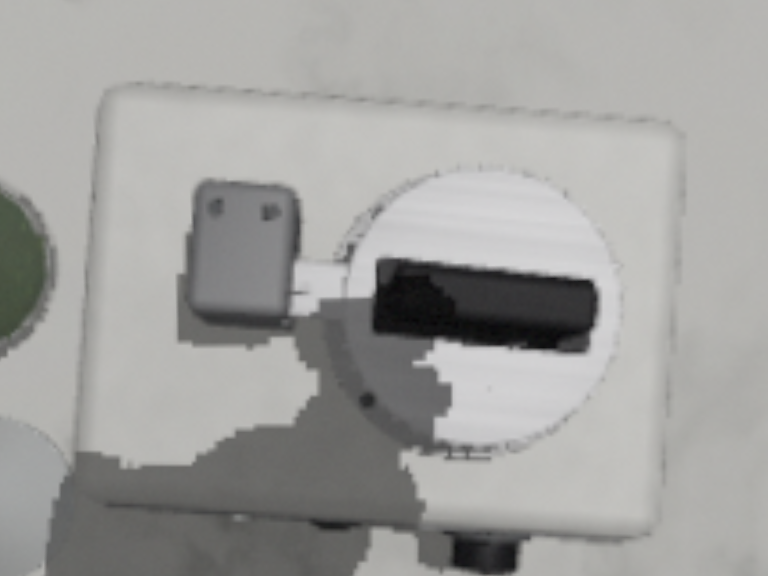

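View pics/s3.png

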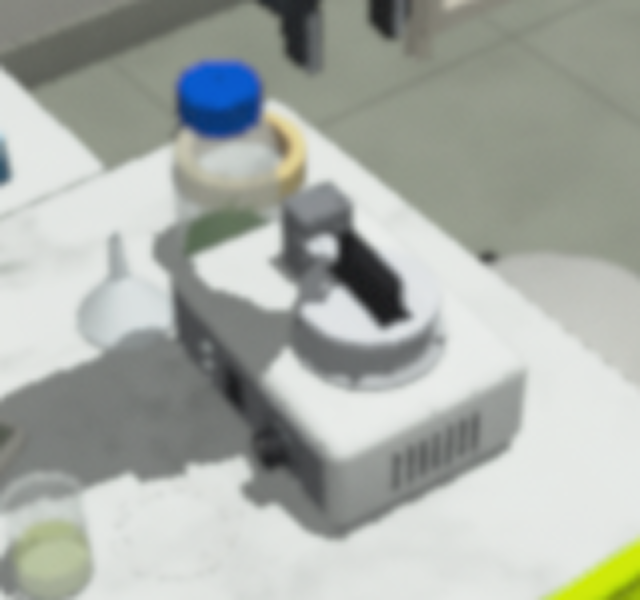

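The views agree: the tongue is in the slot under the lintel, the flange is down, and the bottle and funnel haven't moved. The robot is touching nothing, so I'm handing in.

```bash
python3 - <<'E'
from h import *
job_done(); st("done")
E
```

```text
the job is handed in; nothing more can be done
the job is handed in; nothing more can be done
```

The cover is screwed home and the job is handed in, at about 14 s on the robot's clock. I turned it anticlockwise from yaw 0.35 to 1.02, and it lost support by 0.95. I lowered it about 10 mm into the thread, then screwed it clockwise to yaw -0.12 until it tightened at about 1 N m.

**Height:** the grip went down 13.4 mm in all, against 13.5 mm expected, and stopped sinking before the torque rose.

**Closed position:** the last pictures show the flange down and the tongue in the slot under the lintel. The cover is about 0.03–0.04 rad past the mill's yaw, short of the back wall at 0.08. I could not read the interlock plunger directly.

**Surroundings:** the bottle and funnel are where they were, to within about 2 pixels in the scene view. The gripper was clear, and the highest wrist force I read was about 27 N.

**Disagreement between checks:** estimates of the mill's yaw from its edges ranged from -0.06 to -0.09 (a few rougher edge readings fell outside this). I used about -0.075.

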